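Re-index the display nest under the soldering iron

TASK

The slide that carries the display panel is locked in its middle position by a spring plunger: pull the plunger's T-bar up, turn it so that its cross-pin rests in the notch of the collar and it stays out by itself, and let go. Then slide the nest by its upright handle to the station under the soldering iron (the slanting polished barrel with a copper tip, not the camera), turn the T-bar back and work the nest to and fro until the pin springs fully home in that station's slot. The panel must stay lying in its nest.

Things in the scene. Friction and masses are not known exactly. Their poses are not given: they have to be found in the camera images.
- fixture: Black base plate of the soldering fixture, 355 x 350 x 12 mm, fixed to the table. Its origin is at table height; its y axis is the sliding direction of the nest (joint nest grows towards +y), x points from the plunger across the nest to the two heads, z is up. In its frame: plunger axis at x = -90 mm, y = 0; nest handle at x = 0; panel centre, iron tip and camera lens at x = 90 mm. A black bracket (50 mm wide in y, x from -141 to -62 mm, top at z = 54 mm) carries the plunger.
- plunger (a joint): Height of the plunger above fully home, m: 0 = pin home in a slot (9 mm deep); 0.009 = pin tip rides on the index bars beside a slot; 0.0135 = cross-pin passes over the collar's rim (needed for turning); 0.011 = cross-pin rests in the collar's rest notch (pin tip 2 mm clear of the bars); 0.0155 = end stop. The spring pulls it down with 5 N at 0 and 9 N at the top.
- tbar (a joint): Turn of the T-bar about the vertical, rad, positive counter-clockwise seen from above: 0 = the T-bar and the cross-pin lie along the fixture's y axis and the cross-pin can drop in the collar's deep slot; 1.2 = over the rest notch (2.5 mm below the rim). Slot and notch leave about 0.11 rad play; stops at -0.1 and 1.45. It can turn only when lifted over the rim.
- tbar_grip (a point): Centre of the T-bar, a black bar 46 mm long, 12 mm thick and 16 mm high on top of the plunger; with the plunger home the centre is 98 mm above the table and the collar's rim (34 mm across) is 26 mm below the centre; moves up with the plunger.
- nest (a joint): Position of the sliding nest along the fixture's y axis, m: 0 = middle station (start); the two other stations lie at about +0.055 and -0.055. Their slots are cut in two adjustable steel index bars on the nest's front edge, each set up to 4 mm either way of that, so that the true place must be felt or seen. Slots are 10 mm wide for the 8 mm round-ended pin. End stops at +-0.070. Sliding friction is about 3 N; the nest stays where it is left.
- nest_handle (a point): Grip point of the nest's handle, an upright aluminium tab 14 mm thick in the sliding direction, 30 mm across it, standing from 40 to 85 mm above the table; this point is on its centre line 66 mm above the table. Moves with the nest.
- nest_centre (a point): Centre of the panel's pocket in the nest, at the height of the panel's top, 44 mm above the table; 90 mm behind the handle. Moves with the nest.
- panel_centre (a point): Centre of the loose display panel, 70 x 110 x 4 mm, black with a white edge, lying in the pocket inside lips 3 mm high. 60 g.
- iron_tip (a point): Copper tip of the soldering iron, 72 mm above the table; its polished barrel (28 mm across) leans back to a post behind the slide, 190 mm high. Fixed for the run, at 55 mm to one or the other side of the middle in y.
- camera_lens (a point): Underside of the square black inspection camera, 106 mm above the table, on a similar post, at the station on the other side of the middle from the iron.
Not all that is in view belongs to the job. Leave any red or turquoise look-alike of the part that bears panel_centre alone.

How it is judged:
On the way, in this order (a step that is already met when the one before it is completed fails the run):
1. the plunger is parked: T-bar turned, cross-pin resting in the notch, let go, the nest still at its middle station (value of joint plunger between 0.009 and 0.0125 m and value of joint tbar above 1 rad and contact force between the fingers and fixture below 0.1 N and value of joint nest between -0.006 and 0.006 m), for 0.3 s.
2. with the plunger still out, the nest is brought within 18 mm of the place under the iron (horizontal distance between nest_centre and iron_tip below 0.018 m and value of joint plunger above 0.007 m), for 0.1 s.
At the end, for the whole second after the job is handed in: The plunger is home (within 1.5 mm) with the T-bar along the slide (within 0.25 rad), in the slot of the station under the iron (panel pocket centre within 8 mm of the tip seen from above), the nest is at rest, and the panel lies flat in its pocket (within 5 mm) (value of joint plunger below 0.0015 m and value of joint tbar between -0.25 and 0.25 rad and horizontal distance between nest_centre and iron_tip below 0.008 m and velocity of joint nest between -0.01 and 0.01 m/s and x of panel_centre in the frame of nest_centre between -0.005 and 0.005 m and y of panel_centre in the frame of nest_centre between -0.005 and 0.005 m and z of panel_centre in the frame of nest_centre between -0.006 and 0.006 m and angle between panel_centre's own z axis and vertical below 0.06 rad); the robot touches nothing.
It also fails if it takes over 67 s, if anything falls off the work surface, if the arm or the gripper's body presses on something with over 40 N, if the wrist force passes 120 N, or if a joint passes its speed limit or range.

ROBOT

A 7-joint arm with a two-finger parallel gripper is mounted at the origin on the work surface. World frame = base frame: x ahead of the robot, y to its left, z up, the work surface at z = 0. Lengths are in m, angles in rad, forces in N, time in s.
With the tool pointing down it reaches from about 0.4 to 0.875 m from the base axis. Payload 19.3 kg.
Tool frame: the origin (TCP) lies on the centre line of the jaws, within the pads' length; the fingertips stand 14 mm ahead of it and the grasp point (between the pads) lies 5 mm behind it; x points along the fingers, y is the direction in which the jaws open and shut, and the axes are right-handed (so a half turn about x gives the same grasp; the last joint's range is limited). The gripper opens to 85 mm and grips with 20 to 120 N. Pads are 22 mm wide; open, the fingers measure 114 mm over their backs; the gripper's body (76 mm by 85 mm) begins 54 mm behind the grasp point. The pads swing forward as they close: fully open they stand 13 mm farther back than shut.
Start: joints at [1.28, 0.521, -0.036, 1.599, 0.021, 1.021, -0.113], TCP at [0.137, -0.61, 0.245] pointing down, gripper open.
Joint ranges: [-2.91, 2.91], [-0.3, 2.13], [-1.5, 1.42], [0.17, 2.43], [-1.26, 4.41], [0.16, 1.93], [-2.52, 2.52]. Speed limits (rad/s): [1.89, 1.89, 2.39, 2.39, 3.01, 3.01, 3.01].

INTERFACE

Orientations are given as [roll, pitch, yaw] about the fixed x, y, z axes, in that order (R = Rz(yaw) Ry(pitch) Rx(roll)).
In Python, from workcell import monitor, optics, bot gives the robot as it stands.
- The arm moves only by the tool arm_command, never from a script. Its arguments are lists of equal length, an entry for each row: "delta_pos": the shift along the tool's x, y, z as a fraction of full scale, a list of three; "rotation": the turn, a rotation vector about the tool's x, y, z as a fraction of full scale, a list of three. In form: {"delta_pos": [[dx, dy, dz], ...], "rotation": [[wx, wy, wz], ...]}. A call has 1 to 10 rows; each row shifts and turns the pose as measured when the row begins, along the tool's axes as they then stand; what a row does not reach is not made up. Full scale, the value 1, is 30 mm for a shift and 6 degrees for a turn. A row lasts 1/10 s, in which the tool goes at most 50 mm and 8.59 degrees, less where a joint would pass 70% of its speed; a pose out of reach is approached as far as the arm can. A call with a number of a shift or a turn outside -1 to 1 is refused whole. A call with a gripper value outside its range is refused whole. "gripper" is the closure, from -1 (fully open) to 1 (shut), so that 0 is half open, set as the call begins (left out, the last holds). The fingers move at their own pace and stop on an object; "grip_force" is the grip in N (left out, the last holds). Time passes only in rows, so rows that do not move let the fingers close. It gives the time, the measured TCP pose, the force and the opening at its end, in the units of the state.
- monitor.observe(): the state, without advancing time (a new reading comes with each control period).
- optics.grab_frame(name): name is "scene" or "top" or "wrist"; returns the picture (400x640x3 uint8, red, green, blue); there is no depth.
- optics.camera_params(name): a dict with "fx", "fy", "cx", "cy" (pixels), "dist_coeffs" ([k1, k2, p1, p2, k3] as OpenCV has them; the pictures are not rectified), "origin" and "rotation" of the camera in the world. Camera axes: x right, y down, z forward; pixel columns grow to the right and rows downward; lengths in m; the calibration is good to about 2 mm. A picture is of the moment at which its call begins: read the wrist's pose just before it. camera_params takes no time and is no camera call; for the wrist camera it gives the pose at the moment of the call.
- bot.job_done(): hands the job in, once; it reports no verdict.
The state is a dict: "clock": time; "qpos": joint angles; "qd": joint speeds; "joint_efforts": joint torques, N m; "position": TCP position; "tool_rot": TCP orientation; "force": force on the tool from outside, world axes, zero at the start; "moment": the same for the moment, N m; "grip_width": finger opening in m.
Only numpy, scipy, OpenCV 4.12 (cv2) and the standard library are available. Lean on these libraries where they do the work, as an engineer would, in place of code of your own. Each camera call takes 0.05 s, during which the arm holds its last target. There are 200 camera calls.

## Working session

There is one attempt and no reset: what is moved stays moved. The work goes in short steps, Python scripts to look and compute and a tool call to move; the robot and the scene stay as the last step left them, time stands still between calls to the robot, and variables do not carry over. Pictures are saved under pics/ and viewed, about 8 in all and at most 12, crops included, and the job is handed in when it is done.

Besides the shell and the picture viewer there is one more tool, called after "Call:" by a JSON object that holds its "fn" and its "kwargs". arm_command: Moves the arm, as the interface text tells. Its arguments: {"type":"object","properties":{"delta_pos":{"type":"array","items":{"type":"array","items":{"type":"number"}}},"rotation":{"type":"array","items":{"type":"array","items":{"type":"number"}}},"gripper":{"type":"number"},"grip_force":{"type":"number"}},"required":["delta_pos","rotation"]}

```bash
mkdir -p pics
cat > h.py <<'E'
import numpy as np, cv2
from workcell import monitor, optics, bot
def snap(n,f):
    p=optics.camera_params(n); im=optics.grab_frame(n); cv2.imwrite('pics/'+f,im[:,:,::-1]); return p,im
def K(p): return np.array([[p['fx'],0,p['cx']],[0,p['fy'],p['cy']],[0,0,1]])
def ray(p,uv,z):
    q=cv2.undistortPoints(np.array([[uv]],float),K(p),np.array(p['dist_coeffs']))[0,0]
    d=np.array(p['rotation'])@np.array([q[0],q[1],1]); o=np.array(p['origin']); return o+d*(z-o[2])/d[2]
def proj(p,P):
    R=np.array(p['rotation']); c=(np.atleast_2d(P)-np.array(p['origin']))@R
    return cv2.projectPoints(c,np.zeros(3),np.zeros(3),K(p),np.array(p['dist_coeffs']))[0][:,0]
E
python3 - <<'E'
from h import *
s=monitor.observe(); print(s)
a=snap('scene','s0.png');b=snap('top','t0.png')
for p in(a[0],b[0]):print({k:np.round(v,3).tolist() for k,v in p.items()})
cv2.imwrite('pics/both.png',np.vstack([a[1],b[1]])[:,:,::-1][:, :])
im=cv2.imread('pics/both.png');cv2.imwrite('pics/both.png',cv2.resize(im,None,fx=.75,fy=.75))
E
```

```text
{'clock': 0.0, 'qpos': array([ 1.27980183,  0.52197613, -0.03629794,  1.59997019,  0.02120608,
        1.02108957, -0.11281773]), 'qd': array([-3.52044880e-05,  5.13873105e-04, -1.44476481e-03,  1.23492107e-03,
        7.24400447e-04,  1.03491216e-03,  1.11462875e-03]), 'joint_efforts': array([ 3.92900183e-04, -9.27100325e+01,  1.97938152e+00, -3.69925511e+01,
        1.77549210e-02,  7.90971302e-03,  4.38631309e-05]), 'position': array([ 0.13676164, -0.6095483 ,  0.2447632 ]), 'tool_rot': array([-1.48170014,  1.56973809,  1.88063625]), 'force': array([ 0.52811229, -0.01469116, -0.56491334]), 'moment': array([-0.00117701, -0.02729976,  0.03828874]), 'grip_width': 0.08552032319020429}
{'fx': 368.82, 'fy': 368.82, 'cx': 320.941, 'cy': 198.22, 'dist_coeffs': [-0.071, 0.0, 0.0, 0.0, 0.0], 'origin': [0.953, 0.328, 0.783], 'rotation': [-2.501, -0.008, 2.435]}
{'fx': 500.533, 'fy': 500.533, 'cx': 321.054, 'cy': 195.328, 'dist_coeffs': [-0.011, 0.0, 0.0, 0.0, 0.0], 'origin': [0.386, -0.06, 1.122], 'rotation': [-2.925, 0.003, -1.509]}
```

View pics/t0.png

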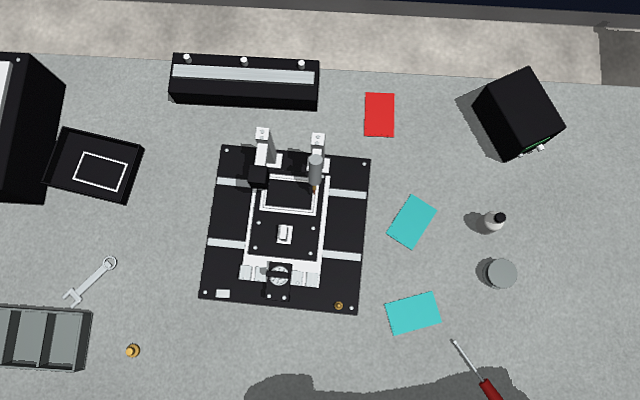

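View pics/s0.png

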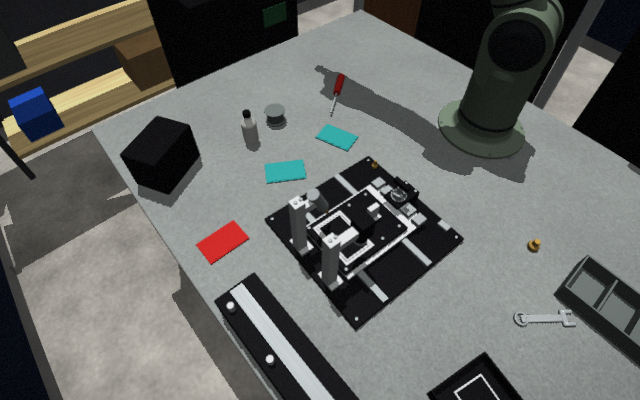

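The top view shows the fixture with corners at about (221,145), (371,158), (357,315) and (199,298). The T-bar is near (278,270), the handle near (285,233), the slanting polished barrel near (316,170) and the square black camera near (258,176). Next step: compute positions and enlarge.

```bash
sed -i "s/^import numpy.*/&\nfrom scipy.spatial.transform import Rotation as Ro/; s/np.array(p\['rotation'\])/Ro.from_euler('xyz',p['rotation']).as_matrix()/" h.py
python3 - <<'E'
from h import *
p=optics.camera_params('top')
C=np.array([ray(p,c,.012)[:2] for c in [(221,145),(371,158),(357,315),(199,298)]]);print(C.round(4))
for i in range(4):print(np.linalg.norm(C[i]-C[i-1]).round(4))
print('tbar',ray(p,(278,270),.106),'handle',ray(p,(285,229),.085), 'centre',C.mean(0))
im=cv2.imread('pics/t0.png');cv2.imwrite('pics/t0c.png',cv2.resize(im[120:320,190:380],None,fx=4,fy=4,interpolation=cv2.INTER_CUBIC)[:,:760][:, :][200:])
E
```

```text
[[ 0.7348  0.1976]
 [ 0.7244 -0.1516]
 [ 0.3701 -0.1356]
 [ 0.3848  0.2092]]
0.3502
0.3494
0.3547
0.3451
tbar [0.44980024 0.03363828 0.106     ] handle [0.53679702 0.02772917 0.085     ] centre [0.553517   0.02990166]
```

View pics/t0c.png

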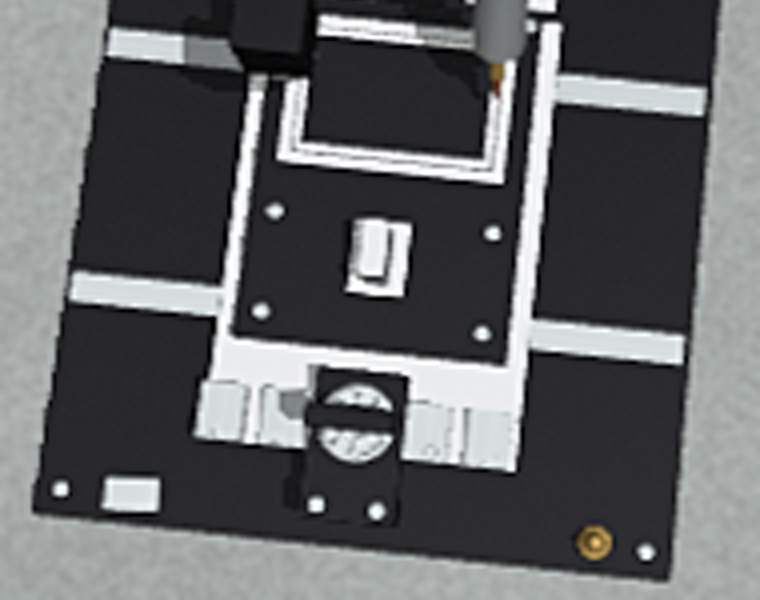

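Run:
```python
from h import *
p=optics.camera_params('top')
f=lambda u,v:(190+u/4-.4,170+v/4-.4)
T=ray(p,f(356,417),.106);H=ray(p,f(373,248),.085);I=ray(p,f(497,92),.072)
a,b=ray(p,f(305,413),.106),ray(p,f(407,424),.106);print('bar',a,b,np.linalg.norm(a-b))
print('T',T,'H',H,'I',I)
th=np.deg2rad(-2.15)
d=lambda A,B:(Ro.from_euler('z',-th).apply(B-A)*1000).round(1)
print('T->H',d(T,H),'T->I',d(T,I))
# index bar slots, bar height guess
for z in(.03,.04): print([d(T,ray(p,f(*c),z))for c in[(195,407),(255,410),(457,435),(518,440)]])
s=monitor.observe()
print(Ro.from_euler('xyz',s['tool_rot']).as_matrix().round(3))
```

```text
bar [0.44262464 0.05759012 0.106     ] [0.44032632 0.00597336 0.106     ] 0.05166790915675364
T [0.44222015 0.03182267 0.106     ] H [0.53105704 0.03179273 0.085     ] I [ 0.62125273 -0.02705522  0.072     ]
T->H [ 88.8   3.3 -21. ] T->I [181.1 -52.1 -34. ]
[array([  0.6,  94.3, -76. ]), array([  2.3,  61.8, -76. ]), array([ -0.2, -48.3, -76. ]), array([  0.4, -81.3, -76. ])]
[array([  0.1,  92.6, -66. ]), array([  1.7,  60.4, -66. ]), array([ -0.7, -48.7, -66. ]), array([ -0.1, -81.4, -66. ])]
[[-0.     0.219 -0.976]
 [ 0.001 -0.976 -0.219]
 [-1.    -0.001  0.   ]]
```

Call:
{"fn": "arm_command", "kwargs": {"delta_pos": [[0,-0.2,-0.96],[0,-0.2,-0.96],[0,-0.2,-0.96],[0,-0.2,-0.96],[0,-0.2,-0.96],[0,-0.2,-0.96],[0,-0.2,-0.96],[0,-0.2,-0.96],[0,-0.2,-0.96],[0,-0.2,-0.96]], "rotation": [[-0.5,0,0],[-0.5,0,0],[-0.5,0,0],[-0.5,0,0],[-0.5,0,0],[-0.5,0,0],[-0.5,0,0],[-0.5,0,0],[-0.5,0,0],[-0.5,0,0]], "gripper": 0.1}}

```text
clock: 1.1
position: [0.3689, -0.4242, 0.2412]
tool_rot: [-1.52, 1.564, 2.379]
force: [-0.6, -0.2, -0.3]
grip_width: 0.0385
```

Call:
{"fn": "arm_command", "kwargs": {"delta_pos": [[0,-0.58,-0.81],[0,-0.52,-0.86],[0,-0.45,-0.89],[0,-0.38,-0.92],[0,-0.31,-0.95],[0,-0.22,-0.97],[0,-0.14,-0.98],[0,-0.06,-1],[0,0.02,-1],[0,0.1,-1]], "rotation": [[-0.75,0,0],[-0.75,0,0],[-0.75,0,0],[-0.75,0,0],[-0.75,0,0],[-0.75,0,0],[-0.75,0,0],[-0.75,0,0],[-0.75,0,0],[-0.75,0,0]]}}

```text
clock: 2.1
position: [0.4239, -0.1169, 0.2409]
tool_rot: [-2.266, 1.561, 2.452]
force: [0.5, -0.9, 0.0]
grip_width: 0.0382
```

Call:
{"fn": "arm_command", "kwargs": {"delta_pos": [[0,0.1,-1],[0,0.1,-1],[0,0.1,-1],[0,0.1,-0.5],[0,0,0]], "rotation": [[0,0,0],[0,0,0],[0,0,0],[0,0,0],[0,0,0]]}}

```text
clock: 2.6
position: [0.4347, -0.004, 0.2413]
tool_rot: [-2.311, 1.56, 2.415]
force: [-0.1, -0.2, 0.0]
grip_width: 0.0391
```

Run:
```python
from h import *
s=monitor.observe();print(s['clock'],s['position'],s['qpos'].round(3));print(Ro.from_euler('xyz',s['tool_rot']).as_matrix().round(3))
p,im=snap('wrist','w0.png');print(p)
for P in [(0.4422,.0318,.106),(.531,.0318,.085),(.621,-.027,.072)]: print(proj(p,[P]))
```

```text
2.6 [ 0.43470342 -0.00404168  0.24125951] [ 0.389  0.273 -0.605  2.05   0.189  0.881 -0.307]
[[-0.008  1.     0.014]
 [ 0.007  0.014 -1.   ]
 [-1.    -0.008 -0.007]]
{'fx': 360.04430986659844, 'fy': 360.04430986659844, 'cx': 321.1378275785977, 'cy': 198.73458812733594, 'dist_coeffs': array([0.02042254, 0.        , 0.        , 0.        , 0.        ]), 'origin': array([0.43480075, 0.06724305, 0.37073469]), 'rotation': array([2.8585056 , 0.01026348, 0.01457954])}
[[334.2323694  144.45144499]]
[[446.64384021 142.52679521]]
[[539.47575829 210.56625475]]
```

View pics/w0.png

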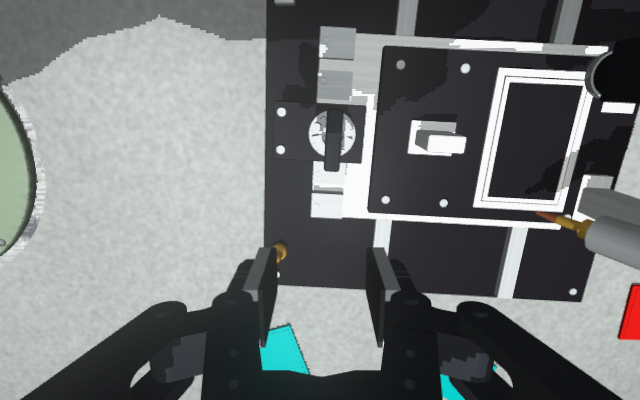

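Wrist view: T-bar runs (334,109) to (333,171) with its centre at about (334,140). The handle's top is at (446,144) and the copper tip at (538,213), on a slanting polished barrel. The black camera is at the upper right. All agree with the top-view predictions.

Run:
```python
from h import *
p=optics.camera_params('wrist')
T=ray(p,(334,140),.106);H=ray(p,(446.5,144),.085);I=ray(p,(538,213),.072)
a,b=ray(p,(334.5,109),.106),ray(p,(332.5,171),.106);print(a,b,a-b)
print(T,H,I)
# nest edges for yaw: rear edges of plate
for z,c in [(.04,[(376,47),(369,211)]),(.012,[(267,45),(266,285)]),(.012,[(266,285),(582,301)]) ]:
  q=[ray(p,x,z) for x in c];d=q[1]-q[0];print(q,np.rad2deg(np.arctan2(d[1],d[0])))
for z in (.03,.036): print([ray(p,c,z).round(4) for c in [(338,57),(336,102),(328,162),(326,192.5),(326,217),(338,27)]])
im=cv2.imread('pics/w0.png');cv2.imwrite('pics/w0c.png',cv2.resize(im[15:230,260:480],None,fx=3,fy=3,interpolation=cv2.INTER_CUBIC)[:600])
```

```text
[0.44156273 0.0559228  0.106     ] [0.44116342 0.01092532 0.106     ] [0.00039931 0.04499748 0.        ]
[0.44173409 0.03398696 0.106     ] [0.53075281 0.02952174 0.085     ] [ 0.61979302 -0.03039673  0.072     ]
[array([0.47717716, 0.1046574 , 0.04      ]), array([ 0.47884267, -0.04160622,  0.04      ])] -89.34759756009797
[array([0.38046927, 0.10834731, 0.012     ]), array([ 0.37222457, -0.13946891,  0.012     ])] -91.9054931365295
[array([ 0.37222457, -0.13946891,  0.012     ]), array([ 0.72267755, -0.15124527,  0.012     ])] -1.9245998036166276
[array([0.4455, 0.0973, 0.03  ]), array([0.4448, 0.0592, 0.03  ]), array([0.4385, 0.0037, 0.03  ]), array([ 0.4371, -0.0265,  0.03  ]), array([ 0.4376, -0.0519,  0.03  ]), array([0.4449, 0.1213, 0.03  ])]
[array([0.4453, 0.0968, 0.036 ]), array([0.4446, 0.0593, 0.036 ]), array([0.4385, 0.0048, 0.036 ]), array([ 0.4371, -0.0249,  0.036 ]), array([ 0.4375, -0.0498,  0.036 ]), array([0.4447, 0.1203, 0.036 ])]
```

View pics/w0c.png

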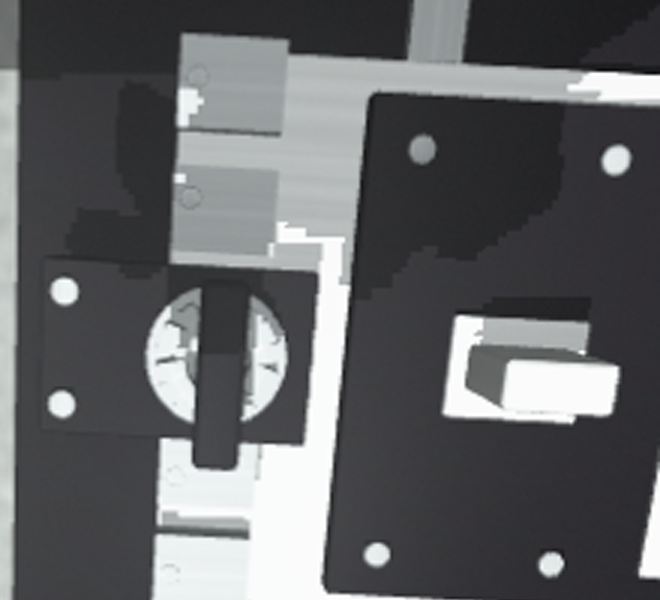

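Call:
{"fn": "arm_command", "kwargs": {"delta_pos": [[0,0.12,-0.62],[0,0.12,-0.62],[1,0,0],[1,0,0],[1,0,0],[0,0,0]], "rotation": [[0.25,-0.07,0.08],[0.2,0,0],[0,0,0],[0,0,0],[0,0,0],[0,0,0]]}}

```text
clock: 3.25
position: [0.4422, 0.0264, 0.1486]
tool_rot: [0.411, 1.567, -1.204]
force: [0.2, 0.2, 0.6]
grip_width: 0.0389
```

Run:
```python
from h import *
s=monitor.observe();print(s['clock'],s['position'],s['force']);print(Ro.from_euler('xyz',s['tool_rot']).as_matrix().round(3))
p,im=snap('wrist','w1.png')
for P in [(0.4417,.0335,.106),s['position']]: print(proj(p,[P]))
```

```text
3.25 [0.44222523 0.02644344 0.14864573] [0.17816917 0.2474125  0.62556   ]
[[ 0.001  0.999 -0.044]
 [-0.003 -0.044 -0.999]
 [-1.     0.001  0.003]]
[[319.93929662 224.65807363]]
[[321.56247904 279.30020002]]
```

View pics/w1.png

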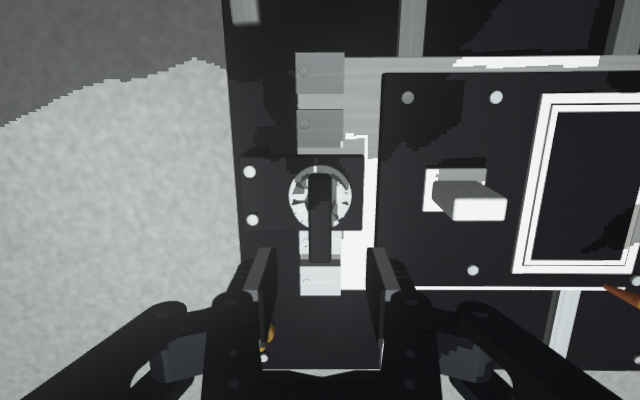

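Wrist view: the T-bar sits between the open jaws' lines, running (320,171) to (320,265) with its centre at about (320,218). That is 2–3 mm further along +y than predicted, so I'll take y ≈ 0.035.

Call:
{"fn": "arm_command", "kwargs": {"delta_pos": [[0.2,0,-0.3],[0.8,0,0],[0.7,0,0],[0,0,0]], "rotation": [[-0.08,0,0],[0,0,0],[0,0,0],[0,0,0]]}}

```text
clock: 3.7
position: [0.4471, 0.0359, 0.1025]
tool_rot: [1.327, 1.559, -0.281]
force: [0.5, 0.1, 0.0]
grip_width: 0.0384
```

Call:
{"fn": "arm_command", "kwargs": {"delta_pos": [[0,0,0],[0,0,0],[0,0,0],[0,0,0],[0,0,0]], "rotation": [[0,0,0],[0,0,0],[0,0,0],[0,0,0],[0,0,0]], "gripper": 1, "grip_force": 50}}

```text
clock: 4.2
position: [0.4423, 0.0364, 0.1064]
tool_rot: [0.572, 1.564, -1.035]
force: [-2.1, 1.8, -6.2]
grip_width: 0.011
```

Call:
{"fn": "arm_command", "kwargs": {"delta_pos": [[-0.15,0,0],[-0.15,0,0],[0,0,0]], "rotation": [[0,0,0],[0,0,0],[0,0,0]]}}

```text
clock: 4.5
position: [0.4423, 0.0363, 0.1174]
tool_rot: [0.662, 1.564, -0.945]
force: [-2.5, 1.8, -9.6]
grip_width: 0.0106
```

Call:
{"fn": "arm_command", "kwargs": {"delta_pos": [[-0.07,0,0],[0,0,0]], "rotation": [[0,0,0],[0,0,0]]}}

```text
clock: 4.7
position: [0.4423, 0.0363, 0.1199]
tool_rot: [0.678, 1.564, -0.929]
force: [-1.3, 2.0, -10.1]
grip_width: 0.0105
```

Call:
{"fn": "arm_command", "kwargs": {"delta_pos": [[-0.02,0,0],[0,0,0],[0,0,0]], "rotation": [[-0.6,0,0],[-0.6,0,0],[0,0,0]]}}

```text
clock: 5.0
position: [0.4421, 0.0364, 0.1199]
tool_rot: [0.496, 1.564, -0.982]
force: [-1.1, 1.2, -10.0]
grip_width: 0.0108
```

Run:
```python
from h import *
s=monitor.observe();print(s['clock'],s['position'],s['force'],s['moment'],s['qpos']);print(Ro.from_euler('xyz',s['tool_rot']).as_matrix().round(3))
```

```text
5.0 [0.44207316 0.03637049 0.11991603] [ -1.07424692   1.21082652 -10.03286629] [0.3995387  0.0992623  0.01817617] [ 0.20156526  0.48722689 -0.53520451  2.15175053  0.44361084  0.60697097
 -0.55941766]
[[ 0.004  0.996  0.093]
 [-0.005  0.093 -0.996]
 [-1.     0.003  0.006]]
```

Call:
{"fn": "arm_command", "kwargs": {"delta_pos": [[0,0,0],[0,0,0],[0,0,0],[0,0,0],[0,0,0]], "rotation": [[-1,0,0],[-1,0,0],[-1,0,0],[-1,0,0],[0,0,0]]}}

```text
clock: 5.5
position: [0.4417, 0.0363, 0.1195]
tool_rot: [-0.105, 1.565, -1.158]
force: [-1.8, 1.8, -10.0]
grip_width: 0.0107
```

```bash
cat > st.py <<'E'
from h import *
s=monitor.observe();R=Ro.from_euler('xyz',s['tool_rot']).as_matrix();print(s['clock'],s['position'].round(4),'F',s['force'].round(1),'M',s['moment'].round(3),'yaw',np.rad2deg(np.arctan2(R[1,1],R[0,1])).round(2),'x',R[:,0].round(3),'q',s['qpos'].round(2),s['grip_width'])
E
python3 st.py
```

```text
5.5 [0.4417 0.0363 0.1195] F [ -1.8   1.8 -10. ] M [0.593 0.188 0.013] yaw 29.63 x [ 0.002 -0.005 -1.   ] q [ 0.28  0.51 -0.64  2.15  0.53  0.64 -0.21] 0.010702422886087259
```

Call:
{"fn": "arm_command", "kwargs": {"delta_pos": [[0,0,0],[0,0,0],[0,0,0],[0,0,0],[0,0,0],[0,0,0],[0,0,0],[0,0,0]], "rotation": [[-1,0,0],[-1,0,0],[-1,0,0],[-1,0,0],[-1,0,0],[-1,0,0],[-0.2,0,0],[0,0,0]]}}

```text
clock: 6.3
position: [0.4411, 0.0359, 0.1189]
tool_rot: [-1.087, 1.565, -1.506]
force: [-1.1, 1.3, -8.7]
grip_width: 0.0102
```

```bash
python3 st.py
```

```text
6.3 [0.4411 0.0359 0.1189] F [-1.1  1.3 -8.7] M [0.594 0.218 0.062] yaw 65.96 x [ 0.    -0.005 -1.   ] q [ 0.4   0.56 -0.8   2.14  0.64  0.7   0.31] 0.01024680166194009
```

Call:
{"fn": "arm_command", "kwargs": {"delta_pos": [[0.06,0,0],[0.06,0,0],[0.05,0,0],[0,0,0]], "rotation": [[-0.15,0,0],[0,0,0],[0,0,0],[0,0,0]]}}

```text
clock: 6.7
position: [0.4413, 0.0358, 0.1147]
tool_rot: [-0.984, 1.563, -1.396]
force: [-7.6, -0.6, 4.8]
grip_width: 0.0108
```

```bash
python3 st.py
```

```text
6.7 [0.4413 0.0358 0.1147] F [-7.6 -0.6  4.8] M [-0.045  1.637 -0.021] yaw 66.35 x [ 0.001 -0.008 -1.   ] q [ 0.39  0.56 -0.8   2.15  0.65  0.69  0.31] 0.010755920162622203
```

Call:
{"fn": "arm_command", "kwargs": {"delta_pos": [[0,0,0],[0,0,0],[0,0,0],[0,0,0],[0,0,0],[0,0,0]], "rotation": [[0,0,0],[0,0,0],[0,0,0],[0,0,0],[0,0,0],[0,0,0]], "gripper": 0.1}}

```text
clock: 7.3
position: [0.4433, 0.0358, 0.1157]
tool_rot: [-0.574, 1.561, -0.991]
force: [-0.1, 0.4, -0.3]
grip_width: 0.0387
```

Call:
{"fn": "arm_command", "kwargs": {"delta_pos": [[-1,0,0],[-1,0,0],[0,0,0],[0,0,0]], "rotation": [[0,0,0],[0,0,0],[0,0,0],[0,0,0]]}}

```text
clock: 7.7
position: [0.4425, 0.0365, 0.1771]
tool_rot: [-0.71, 1.562, -1.127]
force: [-0.3, 0.4, -0.1]
grip_width: 0.0383
```

```bash
python3 st.py
python3 - <<'E'
from h import *
p,im=snap('wrist','w2.png')
for P in [(0.4417,.0345,.117),(.531,.0305,.085)]: print(proj(p,[P]))
E
```

```text
7.7 [0.4425 0.0365 0.1771] F [-0.3  0.4 -0.1] M [-0.022 -0.002 -0.011] yaw 66.13 x [ 0.004 -0.008 -1.   ] q [ 0.48  0.46 -0.9   2.1   0.51  0.81  0.43] 0.0382577344605867
[[319.27028138 226.36553387]]
[[365.60097469 319.77660274]]
```

View pics/w2.png

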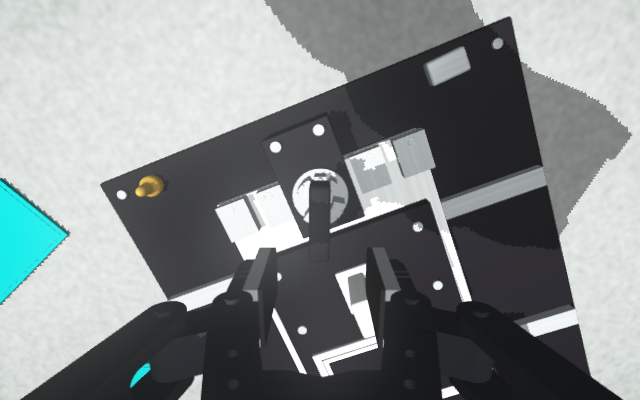

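Wrist view: the T-bar stays turned, now parallel to the jaws' centre line at (320,185)–(320,260), and raised on its own, so it is parked. Next, the handle.

Call:
{"fn": "arm_command", "kwargs": {"delta_pos": [[0,0,0],[0,0,0],[0,0,0],[0,-0.04,0.98],[0,-0.04,0.98],[0,-0.04,0.98],[0.3,0,0],[0,0,0]], "rotation": [[-0.92,0.08,0],[-0.92,0,0],[-0.92,0,0],[-0.92,0,0],[0,0,0],[0,0,0],[0,0,0],[0,0,0]]}}

```text
clock: 8.55
position: [0.5305, 0.0278, 0.1599]
tool_rot: [-2.723, 1.556, -2.736]
force: [0.1, -0.7, 0.9]
grip_width: 0.0389
```

```bash
python3 st.py
python3 - <<'E'
from h import *
p,im=snap('wrist','w3.png')
for P in [(.531,.0305,.085)]: print(proj(p,[P]))
E
```

```text
8.55 [0.5305 0.0278 0.1599] F [ 0.1 -0.7  0.9] M [0.034 0.02  0.04 ] yaw 89.25 x [-0.013 -0.006 -1.   ] q [ 0.48  0.65 -0.92  1.88  0.64  0.95  0.82] 0.03889902906005936
[[327.55069924 221.04573497]]
```

View pics/w3.png

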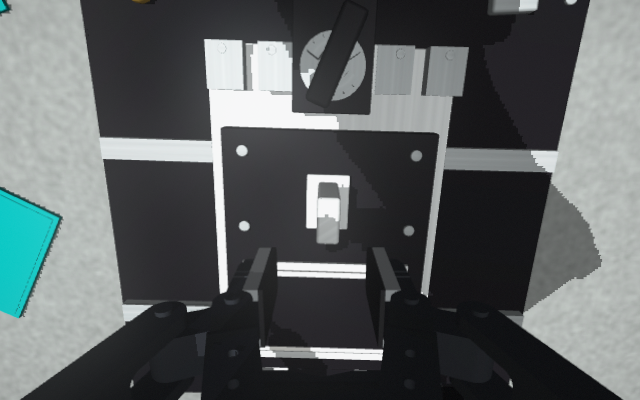

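Run:
```python
from h import *
p=optics.camera_params('wrist');print(p['origin'])
u=np.array([np.cos(-.033),np.sin(-.033),0]);v=np.array([-u[1],u[0],0]);H=np.array([.531,.0305,0])
for z in(.04,.085):
  print(z,proj(p,[H+u*a*.015+v*b*.007+[0,0,z] for a,b in[(-1,-1),(-1,1),(1,1),(1,-1)]]).round(1))
for z in(.03,.04): print([ray(p,c,z).round(4) for c in[(248,65),(422,70)]])
im=cv2.imread('pics/w3.png');cv2.imwrite('pics/w3c.png',cv2.resize(im[20:260,190:480],None,fx=2.5,fy=2.5,interpolation=cv2.INTER_CUBIC))
```

```text
[0.45953566 0.02879267 0.29039579]
0.04 [[317.5 179.2]
 [337.1 179.6]
 [335.8 219.5]
 [316.7 219.1]]
0.085 [[316.3 195.9]
 [339.9 196.4]
 [338.2 243.5]
 [315.4 243. ]]
[array([ 0.4382, -0.0221,  0.03  ]), array([0.443, 0.096, 0.03 ])]
[array([ 0.439 , -0.0202,  0.04  ]), array([0.4436, 0.0934, 0.04  ])]
```

View pics/w3c.png

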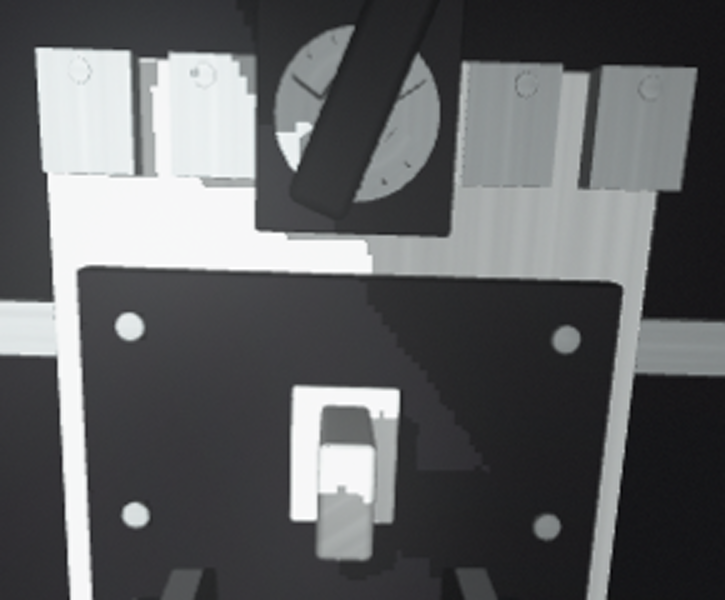

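Call:
{"fn": "arm_command", "kwargs": {"delta_pos": [[0.5,0.1,0.04],[0.9,0,0],[0.9,0,0],[0.7,0,0],[0,0,0],[0,0,0]], "rotation": [[0.19,-0.12,0.06],[0,0,0],[0,0,0],[0,0,0],[0,0,0],[0,0,0]]}}

```text
clock: 9.2
position: [0.5288, 0.0315, 0.0691]
tool_rot: [-0.806, 1.57, -0.837]
force: [-0.5, 0.2, 0.3]
grip_width: 0.0389
```

```bash
python3 st.py
```

```text
9.2 [0.5288 0.0315 0.0691] F [-0.5  0.2  0.3] M [ 0.037 -0.032 -0.011] yaw 88.2 x [ 0. -0. -1.] q [ 0.4   0.77 -0.8   1.95  0.79  0.78  0.67] 0.03891090518570662
```

Call:
{"fn": "arm_command", "kwargs": {"delta_pos": [[0,0,0],[0,0,0],[0,0,0],[0,0,0]], "rotation": [[0,0,0],[0,0,0],[0,0,0],[0,0,0]], "gripper": 1}}

```text
clock: 9.6
position: [0.5291, 0.0314, 0.071]
tool_rot: [0.288, 1.569, 0.255]
force: [4.2, 2.2, -17.8]
grip_width: 0.013
```

Call:
{"fn": "arm_command", "kwargs": {"delta_pos": [[0,-0.2,0],[0,-0.3,0],[0,-0.3,0],[0,-0.3,0],[0,-0.3,0],[0,-0.2,0],[0,0,0],[0,0,0]], "rotation": [[0,0,0],[0,0,0],[0,0,0],[0,0,0],[0,0,0],[0,0,0],[0,0,0],[0,0,0]]}}

```text
clock: 10.4
position: [0.5269, -0.0198, 0.071]
tool_rot: [0.995, 1.568, 0.961]
force: [1.7, 3.0, -13.5]
grip_width: 0.0133
```

```bash
python3 st.py
```

```text
10.4 [ 0.5269 -0.0198  0.071 ] F [  1.7   3.  -13.5] M [ 0.556 -0.416 -0.248] yaw 88.04 x [ 0.002  0.002 -1.   ] q [ 0.5   0.76 -0.81  1.96  0.79  0.77  0.76] 0.013264616766901233
```

Call:
{"fn": "arm_command", "kwargs": {"delta_pos": [[0,-0.12,0],[0,-0.07,0],[0,0,0],[0,0,0]], "rotation": [[0,0,0],[0,0,0],[0,0,0],[0,0,0]]}}

```text
clock: 10.8
position: [0.5267, -0.0251, 0.071]
tool_rot: [1.06, 1.568, 1.027]
force: [1.8, 1.9, -12.0]
grip_width: 0.013
```

Call:
{"fn": "arm_command", "kwargs": {"delta_pos": [[0,0,0],[0,0,0],[0,0,0],[-1,0,0],[-1,0,0],[-1,0,0],[0,0,0]], "rotation": [[0,0,0],[0,0,0],[0,0,0],[0,0,0],[0,0,0],[0,0,0],[0,0,0]], "gripper": 0.1}}

```text
clock: 11.5
position: [0.5275, -0.0243, 0.1658]
tool_rot: [0.417, 1.567, 0.386]
force: [1.0, 0.6, -0.7]
grip_width: 0.0386
```

```bash
python3 st.py
python3 - <<'E'
from h import *
p,im=snap('wrist','w4.png');q,im2=snap('top','t4.png')
a=cv2.resize(im[0:250,180:560],None,fx=2,fy=2,interpolation=cv2.INTER_CUBIC);b=cv2.resize(im2[140:320,190:380],None,fx=4,fy=4,interpolation=cv2.INTER_CUBIC)
cv2.imwrite('pics/w4c.png',a[:,:,::-1])
E
```

```text
11.5 [ 0.5275 -0.0243  0.1658] F [ 1.   0.6 -0.7] M [-0.015  0.042  0.048] yaw 88.27 x [ 0.004  0.002 -1.   ] q [ 0.6   0.63 -0.93  1.9   0.63  0.93  0.9 ] 0.03855391089759216
```

View pics/w4c.png

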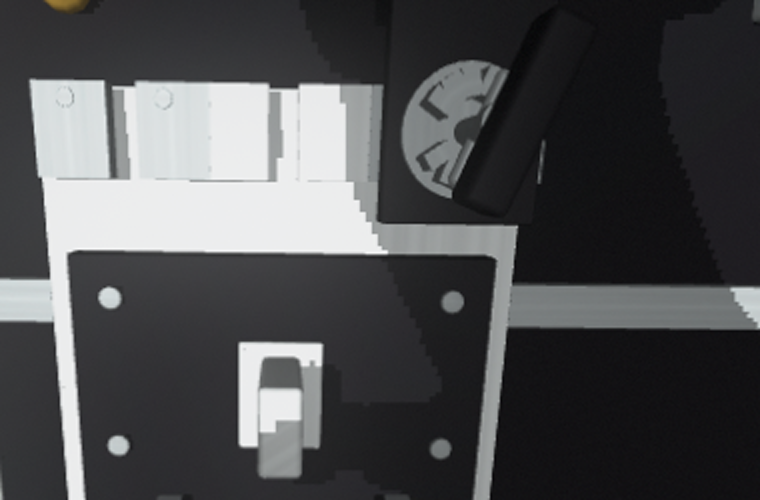

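Wrist view: the nest has shifted. The T-bar is still up and turned at crop (525,110), and the middle slot is now clear of the bracket at crop (284,130). Next, back to the T-bar.

Call:
{"fn": "arm_command", "kwargs": {"delta_pos": [[0,0,0],[0,0,0],[0,0,0],[0,0,0],[0,0.17,-0.86],[0,0.17,-0.86],[0,0.17,-0.86],[0,0.17,-0.86],[0,0,0]], "rotation": [[0.92,0,0],[0.92,0,0],[0.92,0,0],[0.92,0,0],[0,0,0],[0,0,0],[0,0,0],[0,0,0],[0,0,0]]}}

```text
clock: 12.5
position: [0.4343, 0.0376, 0.1552]
tool_rot: [-2.853, 1.56, 2.998]
force: [-0.3, -0.4, -0.0]
grip_width: 0.0383
```

```bash
python3 st.py
```

```text
12.5 [0.4343 0.0376 0.1552] F [-0.3 -0.4 -0. ] M [-0.044  0.028  0.018] yaw 65.21 x [-0.01   0.002 -1.   ] q [ 0.46  0.49 -0.87  2.12  0.54  0.77  0.38] 0.03828123355889397
```

Call:
{"fn": "arm_command", "kwargs": {"delta_pos": [[0,0.04,0.24],[0.7,0,0],[0.6,0,0],[0,0,0]], "rotation": [[-0.18,-0.1,0.02],[0,0,0],[0,0,0],[0,0,0]]}}

```text
clock: 12.9
position: [0.4444, 0.0338, 0.1135]
tool_rot: [-0.317, 1.568, -0.728]
force: [-0.5, 0.0, 0.6]
grip_width: 0.0384
```

```bash
python3 st.py
```

```text
12.9 [0.4444 0.0338 0.1135] F [-0.5  0.   0.6] M [-0.002  0.049  0.01 ] yaw 66.45 x [ 0.002 -0.002 -1.   ] q [ 0.4   0.57 -0.8   2.14  0.65  0.69  0.32] 0.038403314101073886
```

Call:
{"fn": "arm_command", "kwargs": {"delta_pos": [[0,0.02,-0.12],[0,0,0]], "rotation": [[0,0,0],[0,0,0]]}}

```text
clock: 13.1
position: [0.4419, 0.0357, 0.1137]
tool_rot: [-0.274, 1.569, -0.685]
force: [-0.4, -1.0, 0.8]
grip_width: 0.0386
```

Call:
{"fn": "arm_command", "kwargs": {"delta_pos": [[0,0,0],[0,0,0],[0,0,0],[0,0,0]], "rotation": [[0,0,0],[0,0,0],[0,0,0],[0,0,0]], "gripper": 1}}

```text
clock: 13.5
position: [0.4426, 0.0349, 0.1149]
tool_rot: [-0.19, 1.567, -0.602]
force: [-0.5, 0.5, -6.3]
grip_width: 0.0102
```

```bash
python3 st.py
```

```text
13.5 [0.4426 0.0349 0.1149] F [-0.5  0.5 -6.3] M [0.319 0.099 0.019] yaw 66.42 x [ 0.003 -0.002 -1.   ] q [ 0.4   0.56 -0.8   2.14  0.65  0.69  0.31] 0.010177496370693798
```

Call:
{"fn": "arm_command", "kwargs": {"delta_pos": [[-0.11,0,0],[0,0,0],[0,0,0]], "rotation": [[0,0,0],[0,0,0],[0,0,0]]}}

```text
clock: 13.8
position: [0.4424, 0.035, 0.1183]
tool_rot: [-0.11, 1.568, -0.521]
force: [0.9, 0.2, -8.9]
grip_width: 0.0106
```

Call:
{"fn": "arm_command", "kwargs": {"delta_pos": [[0,0,0],[0,0,0],[0,0,0],[0,0,0]], "rotation": [[0.5,0,0],[0.8,0,0],[0.8,0,0],[0,0,0]]}}

```text
clock: 14.2
position: [0.4424, 0.0348, 0.1179]
tool_rot: [0.164, 1.568, -0.475]
force: [1.6, 0.3, -8.7]
grip_width: 0.0105
```

```bash
python3 st.py
```

```text
14.2 [0.4424 0.0348 0.1179] F [ 1.6  0.3 -8.7] M [ 0.059 -0.295  0.077] yaw 53.39 x [ 0.002 -0.001 -1.   ] q [ 0.37  0.54 -0.75  2.14  0.6   0.67  0.13] 0.01048003490401051
```

Call:
{"fn": "arm_command", "kwargs": {"delta_pos": [[-0.02,0,0],[0,0,0],[0,0,0],[-0.01,0,0],[0,0,0],[0,0,0],[-0.01,0,0],[0,0,0],[0,0,0],[0,0,0]], "rotation": [[1,0,0],[1,0,0],[1,0,0],[1,0,0],[1,0,0],[1,0,0],[1,0,0],[1,0,0],[1,0,0],[0.2,0,0]]}}

```text
clock: 15.2
position: [0.4418, 0.0345, 0.1182]
tool_rot: [0.256, 1.569, -1.355]
force: [2.3, -1.0, -10.3]
grip_width: 0.0105
```

```bash
python3 st.py
```

```text
15.2 [0.4418 0.0345 0.1182] F [  2.3  -1.  -10.3] M [-0.272 -0.407 -0.029] yaw -2.32 x [ 0.    -0.002 -1.   ] q [ 0.18  0.49 -0.5   2.15  0.41  0.6  -0.66] 0.010491381260854055
```

Call:
{"fn": "arm_command", "kwargs": {"delta_pos": [[0.1,0,0],[0.1,0,0],[0,0,0]], "rotation": [[0,0,0],[0,0,0],[0,0,0]]}}

```text
clock: 15.5
position: [0.4418, 0.0345, 0.1116]
tool_rot: [0.12, 1.569, -1.482]
force: [1.0, -1.3, -7.7]
grip_width: 0.0111
```

```bash
python3 st.py
```

```text
15.5 [0.4418 0.0345 0.1116] F [ 1.  -1.3 -7.7] M [-0.328 -0.452 -0.02 ] yaw -1.79 x [ 0.    -0.002 -1.   ] q [ 0.18  0.5  -0.5   2.16  0.43  0.58 -0.66] 0.01106077059852697
```

Call:
{"fn": "arm_command", "kwargs": {"delta_pos": [[0.09,0,0],[0,0,0]], "rotation": [[0,0,0],[0,0,0]]}}

```text
clock: 15.7
position: [0.4418, 0.0345, 0.1085]
tool_rot: [0.013, 1.569, -1.587]
force: [0.9, -1.3, -7.1]
grip_width: 0.0105
```

```bash
python3 st.py
```

```text
15.7 [0.4418 0.0345 0.1085] F [ 0.9 -1.3 -7.1] M [-0.22  -0.292  0.002] yaw -1.66 x [-0.    -0.002 -1.   ] q [ 0.17  0.5  -0.49  2.16  0.44  0.57 -0.67] 0.010547818356349072
```

Call:
{"fn": "arm_command", "kwargs": {"delta_pos": [[0.09,0,0],[0,0,0]], "rotation": [[0,0,0],[0,0,0]]}}

```text
clock: 15.9
position: [0.4419, 0.0345, 0.1056]
tool_rot: [0.043, 1.569, -1.556]
force: [1.1, -1.4, -6.1]
grip_width: 0.0109
```

```bash
python3 st.py
```

```text
15.9 [0.4419 0.0345 0.1056] F [ 1.1 -1.4 -6.1] M [-0.28  -0.262  0.035] yaw -1.62 x [ 0.    -0.001 -1.   ] q [ 0.17  0.51 -0.49  2.16  0.44  0.57 -0.67] 0.010879587924674182
```

Call:
{"fn": "arm_command", "kwargs": {"delta_pos": [[0.04,0,0],[0,0,0]], "rotation": [[0,0,0],[0,0,0]]}}

```text
clock: 16.1
position: [0.4419, 0.0345, 0.1044]
tool_rot: [0.123, 1.569, -1.476]
force: [0.7, -0.9, -5.9]
grip_width: 0.0106
```

Call:
{"fn": "arm_command", "kwargs": {"delta_pos": [[0,0,0],[0,0,0],[0,0,0],[0,0,0],[-1,0,0],[-1,0,0],[-0.5,0,0],[0,0,0],[0,0,0]], "rotation": [[0,0,0],[0,0,0],[0,0,0],[0,0,0],[0,0,0],[0,0,0],[0,0,0],[0,0,0],[0,0,0]], "gripper": 0.1}}

```text
clock: 17.0
position: [0.4419, 0.0355, 0.1824]
tool_rot: [0.749, 1.57, -0.849]
force: [0.2, 0.6, -0.3]
grip_width: 0.0383
```

```bash
python3 st.py
python3 - <<'E'
from h import *
p,im=snap('wrist','w5.png')
for z in(.098,.106,.115,.117): 
  a=np.array([.4417,.0348,z]);v=np.array([.033,1,0]); print(z,proj(p,[a-v*.023,a+v*.023,a-v*.023+[.006,0,0],a-v*.023-[.006,0,0]]).round(1).tolist())
q,t=snap('scene','s5.png')
b=cv2.resize(t[150:270,250:450],None,fx=4,fy=4,interpolation=cv2.INTER_CUBIC);cv2.imwrite('pics/s5c.png',b[:,:,::-1])
E
```

```text
17.0 [0.4419 0.0355 0.1824] F [ 0.2  0.6 -0.3] M [0.035 0.055 0.006] yaw -1.54 x [ 0.001 -0.001 -1.   ] q [ 0.26  0.38 -0.58  2.1   0.3   0.75 -0.55] 0.03825097654017825
0.098 [[321.1, 246.4], [321.6, 176.7], [330.4, 246.2], [311.8, 246.7]]
0.106 [[321.0, 251.8], [321.6, 179.8], [330.7, 251.5], [311.4, 252.0]]
0.115 [[321.0, 258.2], [321.6, 183.6], [331.0, 258.0], [311.0, 258.4]]
0.117 [[321.0, 259.7], [321.6, 184.5], [331.1, 259.5], [310.9, 259.9]]
```

View pics/w5.png

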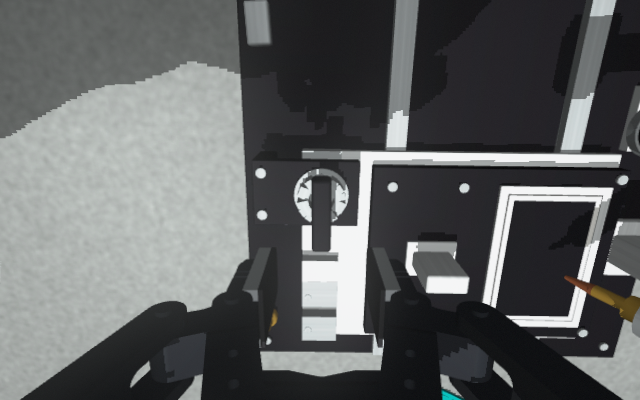

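Wrist view: the T-bar is along the slide again, (321,177)–(321,251). This matches the prediction for home height (z top 0.106: 252). The copper tip at (566,277) is over the panel. The fit needs feeling, so I'll grip the handle (across its 30 mm) and wiggle the nest.

Call:
{"fn": "arm_command", "kwargs": {"delta_pos": [[0,0.98,0.65],[0,0.98,0.65],[0,0.98,0.65],[0.5,0,0],[0,0,0]], "rotation": [[0,0,0],[0,0,0],[0,0,0],[0,0,0],[0,0,0]], "gripper": -0.25}}

```text
clock: 17.6
position: [0.5297, -0.0271, 0.1619]
tool_rot: [-1.372, 1.564, -2.966]
force: [-0.3, 0.6, 0.6]
grip_width: 0.0531
```

```bash
python3 st.py
```

```text
17.6 [ 0.5297 -0.0271  0.1619] F [-0.3  0.6  0.6] M [ 0.02   0.063 -0.04 ] yaw -1.37 x [-0.006 -0.001 -1.   ] q [ 0.33  0.53 -0.53  1.9   0.36  0.81 -0.41] 0.053132221589940555
```

Call:
{"fn": "arm_command", "kwargs": {"delta_pos": [[0.9,0,0],[0.9,0,0],[0.9,0,0],[0.2,0,-0.03],[0,0,0]], "rotation": [[0.08,0,0.05],[0,0,0],[0,0,0],[0,0,0],[0,0,0]]}}

```text
clock: 18.1
position: [0.5282, -0.0244, 0.0723]
tool_rot: [-1.266, 1.567, -2.867]
force: [-0.2, -0.4, 0.8]
grip_width: 0.0536
```

Call:
{"fn": "arm_command", "kwargs": {"delta_pos": [[0,0,0],[0,0,0],[0,0,0],[0,0,0]], "rotation": [[0,0,0],[0,0,0],[0,0,0],[0,0,0]], "gripper": 1, "grip_force": 40}}

```text
clock: 18.5
position: [0.5294, -0.0239, 0.0742]
tool_rot: [-2.351, 1.57, 2.331]
force: [8.3, 1.4, -30.2]
grip_width: 0.0291
```

```bash
python3 st.py
```

```text
18.5 [ 0.5294 -0.0239  0.0742] F [  8.3   1.4 -30.2] M [ 0.271 -1.308 -0.063] yaw -1.72 x [-0.  0. -1.] q [ 0.26  0.66 -0.45  1.96  0.47  0.63 -0.52] 0.029114758389626162
```

Call:
{"fn": "arm_command", "kwargs": {"delta_pos": [[0.06,0,0],[0,0,0.1],[0,0,0]], "rotation": [[0,0,0],[0,0,0],[0,0,0]]}}

```text
clock: 18.8
position: [0.5292, -0.0263, 0.0742]
tool_rot: [2.764, 1.569, 1.163]
force: [10.9, 0.1, -37.8]
grip_width: 0.0288
```

Call:
{"fn": "arm_command", "kwargs": {"delta_pos": [[0,0,-0.14],[0,0,-0.05],[0,0,0]], "rotation": [[0,0,0],[0,0,0],[0,0,0]]}}

```text
clock: 19.1
position: [0.5294, -0.0238, 0.0741]
tool_rot: [0.122, 1.569, -1.482]
force: [6.1, 1.3, -25.3]
grip_width: 0.0294
```

Call:
{"fn": "arm_command", "kwargs": {"delta_pos": [[0,0,-0.15],[0,0,-0.15],[0,0,0]], "rotation": [[0,0,0],[0,0,0],[0,0,0]]}}

```text
clock: 19.4
position: [0.5294, -0.0238, 0.0741]
tool_rot: [-0.092, 1.56, -1.703]
force: [6.7, 3.3, -25.5]
grip_width: 0.0289
```

```bash
python3 st.py
```

```text
19.4 [ 0.5294 -0.0238  0.0741] F [  6.7   3.3 -25.5] M [ 1.183 -0.946  0.098] yaw -2.3 x [-0.001 -0.011 -1.   ] q [ 0.24  0.66 -0.43  1.96  0.47  0.63 -0.54] 0.0289434370944661
```

Call:
{"fn": "arm_command", "kwargs": {"delta_pos": [[0,0,0.15],[0,0,0.15],[0,0,0.1],[0,0,0]], "rotation": [[0,0,0],[0,0,0],[0,0,0],[0,0,0]]}}

```text
clock: 19.8
position: [0.5293, -0.0263, 0.0742]
tool_rot: [2.845, 1.568, 1.24]
force: [6.9, -2.0, -25.6]
grip_width: 0.0289
```

```bash
python3 st.py
```

```text
19.8 [ 0.5293 -0.0263  0.0742] F [  6.9  -2.  -25.6] M [-0.72  -1.125 -0.354] yaw -1.94 x [ 0.001  0.003 -1.   ] q [ 0.27  0.66 -0.45  1.96  0.46  0.62 -0.52] 0.0289383268643711
```

Firm stops at y = -0.0238 and -0.0263, so about 2 mm of play: the pin is in the slot. I'll centre, release and check the height.

Call:
{"fn": "arm_command", "kwargs": {"delta_pos": [[0,0,-0.06],[0,0,0]], "rotation": [[0,0,0],[0,0,0]]}}

```text
clock: 20.0
position: [0.5294, -0.0247, 0.0742]
tool_rot: [2.891, 1.567, 1.286]
force: [6.6, 2.7, -26.1]
grip_width: 0.0288
```

Call:
{"fn": "arm_command", "kwargs": {"delta_pos": [[0,0,0],[0,0,0],[0,0,0],[0,0,0],[-1,0,0],[-1,0,0],[-1,0,0],[0,0,0]], "rotation": [[0,0,0],[0,0,0],[0,0,0],[0,0,0],[0,0,0],[0,0,0],[0,0,0],[0,0,0]], "gripper": -0.25}}

```text
clock: 20.8
position: [0.5301, -0.0249, 0.1707]
tool_rot: [2.194, 1.566, 0.588]
force: [0.3, 0.9, -0.7]
grip_width: 0.0531
```

Call:
{"fn": "arm_command", "kwargs": {"delta_pos": [[0,-0.97,-0.6],[0,-0.97,-0.6],[0,-0.97,-0.55],[0.2,0,0],[0,0,0]], "rotation": [[0,0,0],[0,0,0],[0,0,0],[0,0,0],[0,0,0]], "gripper": 0.1}}

```text
clock: 21.3
position: [0.4422, 0.0316, 0.1647]
tool_rot: [1.867, 1.563, 0.261]
force: [0.2, 0.8, 0.7]
grip_width: 0.0386
```

```bash
python3 st.py
```

```text
21.3 [0.4422 0.0316 0.1647] F [0.2 0.8 0.7] M [ 0.009 -0.035 -0.045] yaw -2.06 x [ 0.008  0.002 -1.   ] q [ 0.25  0.4  -0.57  2.12  0.34  0.69 -0.57] 0.03858703419108667
```

Call:
{"fn": "arm_command", "kwargs": {"delta_pos": [[0.53,0,0.17],[0,0,0],[0,0,0]], "rotation": [[0,0,-0.07],[0,0,0],[0,0,0]]}}

```text
clock: 21.6
position: [0.4433, 0.0262, 0.1489]
tool_rot: [2.781, 1.568, 1.173]
force: [-0.1, -0.5, 0.8]
grip_width: 0.0385
```

```bash
python3 st.py
python3 - <<'E'
from h import *
p,im=snap('wrist','w6.png');q,t=snap('top','t6.png');r,sc=snap('scene','s6.png')
def prs(p):
  for z in(.106,.109,.115):
    a=np.array([.4417,.0348,z]);v=np.array([.033,1,0]); print(z,proj(p,[a-v*.023,a+v*.023]).round(1).tolist())
prs(p)
c=lambda f,y,x,k:cv2.resize(cv2.imread('pics/'+f)[y[0]:y[1],x[0]:x[1]],None,fx=k,fy=k,interpolation=cv2.INTER_CUBIC)
A=c('w1.png',(150,290),(255,385),2);B=c('w6.png',(150,290),(255,385),2);D=c('t6.png',(130,230),(200,340),2);D=cv2.copyMakeBorder(D,0,80,0,0,0)
top=np.hstack([A,B,D])
E1=c('s0.png',(170,220),(375,435),5);E2=c('s6.png',(170,220),(375,435),5)
bot=np.hstack([E1,E2]);w=max(top.shape[1],bot.shape[1])
P=lambda m:cv2.copyMakeBorder(m,0,0,0,w-m.shape[1],0)
o=np.vstack([P(top),P(bot)]);print(o.shape);cv2.imwrite('pics/cmp.png',o)
# T-bar dark column profile along bar centre
for f in('w1.png','w6.png'):
  g=cv2.imread('pics/'+f,0).astype(int);print(f,[(y,g[y,316:324].mean().round()) for y in list(range(166,178))+list(range(258,272))])
# template shift of tbar between scene start/end
a=cv2.imread('pics/s0.png',0);b=cv2.imread('pics/s6.png',0)
E
```

```text
21.6 [0.4433 0.0262 0.1489] F [-0.1 -0.5  0.8] M [ 0.047  0.047 -0.014] yaw -2.1 x [ 0.001  0.003 -1.   ] q [ 0.25  0.43 -0.55  2.13  0.36  0.67 -0.58] 0.03848409174496098
0.106 [[318.0, 263.3], [317.5, 177.9]]
0.109 [[318.0, 265.9], [317.5, 179.3]]
0.115 [[317.9, 271.5], [317.3, 182.3]]
(530, 800, 3)
w1.png [(166, np.float64(127.0)), (167, np.float64(134.0)), (168, np.float64(134.0)), (169, np.float64(133.0)), (170, np.float64(133.0)), (171, np.float64(120.0)), (172, np.float64(109.0)), (173, np.float64(61.0)), (174, np.float64(34.0)), (175, np.float64(34.0)), (176, np.float64(35.0)), (177, np.float64(35.0)), (258, np.float64(58.0)), (259, np.float64(58.0)), (260, np.float64(57.0)), (261, np.float64(56.0)), (262, np.float64(52.0)), (263, np.float64(70.0)), (264, np.float64(76.0)), (265, np.float64(76.0)), (266, np.float64(169.0)), (267, np.float64(217.0)), (268, np.float64(223.0)), (269, np.float64(222.0)), (270, np.float64(222.0)), (271, np.float64(222.0))]
w6.png [(166, np.float64(106.0)), (167, np.float64(117.0)), (168, np.float64(118.0)), (169, np.float64(116.0)), (170, np.float64(115.0)), (171, np.float64(107.0)), (172, np.float64(100.0)), (173, np.float64(55.0)), (174, np.float64(28.0)), (175, np.float64(28.0)), (176, np.float64(29.0)), (177, np.float64(30.0)), (258, np.float64(58.0)), (259, np.float64(58.0)), (260, np.float64(58.0)), (261, np.float64(57.0)), (262, np.float64(54.0)), (263, np.float64(132.0)), (264, np.float64(124.0)), (265, np.float64(96.0)), (266, np.float64(88.0)), (267, np.float64(88.0)), (268, np.float64(88.0)), (269, np.float64(88.0)), (270, np.float64(88.0)), (271, np.float64(117.0))]
```

View pics/cmp.png

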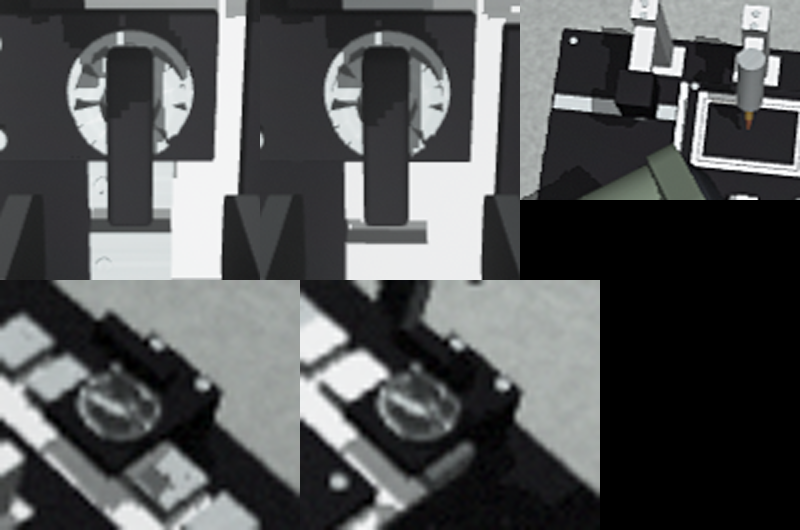

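The final composite puts the start and current views side by side. The T-bar ends fall on the same rows (173 and 262–263) from nearly the same wrist pose, so the plunger is home. In the top view the tip is over the panel's middle, and the panel lies inside its white lips. I'll retreat and hand in.

Call:
{"fn": "arm_command", "kwargs": {"delta_pos": [[-1,0,0],[-1,0,0],[-1,0,0],[0,0,0],[0,0,0]], "rotation": [[0,0,0],[0,0,0],[0,0,0],[0,0,0],[0,0,0]]}}

```text
clock: 22.25
position: [0.4432, 0.0265, 0.2437]
tool_rot: [2.509, 1.567, 0.902]
force: [0.3, 0.5, -0.3]
grip_width: 0.0381
```

```bash
python3 st.py; python3 -c "
from workcell import bot
print(bot.job_done())"
```

```text
22.25 [0.4432 0.0265 0.2437] F [ 0.3  0.5 -0.3] M [-0.01  -0.018 -0.   ] yaw -2.06 x [ 0.002  0.003 -1.   ] q [ 0.34  0.28 -0.63  2.03  0.21  0.89 -0.45] 0.03814051344172137
the job is handed in; nothing more can be done
None
```

The job is done and handed in at about 22 s: the nest is locked under the soldering iron with the plunger home. No verdict was reported.

**What I did:** I lifted the T-bar, turned it about 1.2 rad and parked it in the notch. I then slid the nest about 56 mm towards −y by its handle, turned the T-bar back and lowered it. The pin dropped into that station's slot at the first try.

**Last checks:**
- **Slot:** working the nest to and fro gave firm stops about 2.5 mm apart. The slot allows 2 mm of play, and I put the rest down to flex.
- **Plunger height and direction:** seen from nearly the same wrist pose, the T-bar's ends fall on the same image rows as at the start. It is therefore home and along the slide.
- **Panel and iron:** in the top view the panel lies inside its lips with the iron tip over its middle. I judged this by eye, without measuring the offset.
- **Arm:** it is clear of everything, with under 1 N on the tool.

**Disagreements:** the cameras differed by 2–3 mm on the T-bar's and iron tip's positions along the slide. Gripping the handle pulled on the wrist with up to about 38 N vertically, below the 120 N limit.

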